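# Screws under the inspection microscope

## Robot

A 6-joint arm with a two-finger parallel gripper is mounted at the origin on the work surface. World frame = base frame: x ahead of the robot, y to its left, z up, the work surface at z = 0. Lengths are in m, angles in rad, forces in N, time in s.
With the tool pointing down it reaches from about 0.35 to 0.95 m from the base axis. Payload 17.4 kg.
Tool frame: the origin (TCP) lies between the finger pads; the fingertips stand 22 mm ahead of it and the grasp point (between the pads) lies 3 mm ahead of it; z points along the fingers, y is the line along which they close (so a half turn about z gives the same grasp; the last joint's range is limited). The gripper opens to 93 mm and grips with 3 to 60 N. Pads are 15 mm wide; open, the fingers measure 128 mm over their backs; the gripper's body (75 mm by 188 mm) begins 65 mm behind the grasp point.
Start: joints at [1.17, 0.116, 1.442, -0, 1.584, -0.038], TCP at [0.24, 0.631, 0.241] pointing down, gripper open.
Joint ranges: [-2.83, 2.83], [-0.83, 2.19], [0.07, 2.5], [-1.14, 4.28], [0.01, 3], [-2.97, 2.97]. Speed limits (rad/s): [1.89, 1.89, 2.22, 3.14, 3.14, 3.14].

## Interface

Orientations are given as a unit quaternion [w, x, y, z].
In Python, from workcell import robot, eyes, job gives the robot as it stands. The module is installed in compiled form; this text tells all that it offers.
- The arm moves only by the tool play_rows, never from a script. Its argument "commands" is a list of rows, each a list of 5 numbers: the closure, from -1 (fully open) to 1 (shut), then the shift along the tool's x, y, z in m, then the turn about the tool's z in units of 5 degrees (1.0 is 5 degrees). In form: [[grip, x, y, z, spin], ...]. A call has 1 to 12 rows; each row shifts and turns the commanded pose from where the row before left it, along the tool's axes as they then stand; what a row does not reach is not made up. A row lasts 1/12 s, in which the tool goes at most 41.7 mm and 7.16 degrees, less where a joint would pass 70% of its speed; a pose out of reach is approached as far as the arm can. A call is refused whole if a number of a shift passes 0.0417 or a number of a turn 1, either way. A call with a gripper value outside its range is refused whole. The fingers move at their own pace and stop on an object; "grip_force" is the grip in N (left out, the last holds). Time passes only in rows, so rows that do not move let the fingers close. It gives the time, the measured TCP pose, the force, the opening and the grip force at its end, in the units of the state.
- robot.read_state(): the state, without advancing time (a new reading comes with each control period).
- eyes.camera(name): name is "side" or "top"; returns a dict with "image" (480x640x3 uint8, blue, green, red), "vfov" (degrees; the focal length in pixels is half the picture's height over the tangent of half this angle, whatever the lens; pixels are square), "cx", "cy" (the principal point, pixels), "R" (3x3) and "t" (3): a world point X has camera coordinates R X + t. Camera axes: x right, y down, z forward; pixel columns grow to the right and rows downward; lengths in m; the calibration is good to about 2 mm. A picture is of the moment at which its call begins. There is no depth.
- job.job_done(): hands the job in; it is judged then, once.
The state is a dict: "time_s": time; "joint_pos": joint angles; "dq": joint speeds; "effort": joint torques, N m; "tool_pos": TCP position; "ee_rot": TCP orientation; "wrist_force": force on the tool from outside, world axes, zero at the start; "torque": the same for the moment, N m; "opening": finger opening in m; "gripper_force": force on a finger pad.
Only numpy, scipy, OpenCV 4.12 (cv2) and the standard library are available. Lean on these libraries where they do the work, as an engineer would, in place of code of your own. Each camera call takes 0.05 s, during which the arm holds its last target. There are 200 camera calls.

## Task

Pick up the open steel tray of laptop screws and carry it level, all five screws staying in it, onto the stage of the inspection microscope: set it down flat and let go, lengthways between the two lips and centred under the lens. Then pull the push-pull rod on the side of the head out to its middle click and leave it there. Do not knock the microscope's head, and leave the other things on the bench where they are.

Things in the scene. Friction and masses are not known exactly. Their poses are not given: they have to be found in the camera images.
- tray: The task's tray: open rectangular steel parts tray, 150 long (its x) x 58 wide (y) x 30 mm high, walls and floor 3 mm, 130 to 250 g plus 60 g of screws. Origin: centre of its underside; z up. Stands on the bench to the robot's right, length roughly pointing away from the robot, both ends alike. Can be gripped across its width anywhere along its length.
- tin: Bystander: empty square aluminium tin, 85 x 85 x 35 mm. Origin: centre of underside. The tray and the tin change places between runs.
- scope: Fixed inspection microscope. Origin: on the bench, right below the lens; x points from its open front (robot's side) to its pillar, y to its left, z up. Black base plate 20 mm thick, 190 wide (y), from x = -95 to 170; pillar (radius 14, up to z = 230) at x = 145. Two lips across the base (along y), 5 mm high, 8 thick, inner faces at x = -85 and 85; the sides are open.
- head: Fixed white head hanging over the stage, origin and axes as scope: box 120 (x) x 110 (y) mm centred on the lens axis, z = 135 to 195; lens rim below, radius 30, down to z = 127; on top a camera block 56 mm square, to z = 235; an arm 34 mm wide at z = 165 joins it to the pillar.
- stage (a point): Point on top of the base plate (20 mm above the bench) right below the lens; axes as scope. The head leaves no room for a gripper pointing straight down; one that grips the tray 50 to 60 mm from its middle, at the end towards the robot, and leans back about 40 degrees towards the microscope's front fits.
- knob (a point): Centre of the rod's knob: black cylinder, diameter 22, 30 mm long, lying along the microscope's y, on a 10 mm rod out of the head's left (+y) face, 165 mm above the bench. Moves with the rod; pushed right in it lies 115 mm from the lens axis. Room to pinch it from straight above, fingers closing along the microscope's x.
- rod (a joint): How far the rod is pulled out (along the microscope's +y), m: 0 right in, 0.030 right out. Starts 0 to 5 mm out; friction 1 N. One unmarked notch (click) lies between the ends, not told where: resistance swells to 7 N, fades at a crest, then the rod drags ahead with up to 7 N, fading at the notch's bottom 4 mm on; beyond, it resists again. It stays where let go: leave it at the bottom.
- bottle: Bystander: white plastic bottle, radius 24, 150 mm high. Origin: centre of underside.
- jar: Bystander: white jar, radius 34, 60 mm high. Origin: centre of underside.
- brush: Bystander: 170 mm brush lying on the bench.
- driver: Bystander: 180 mm screwdriver lying on the bench.
- screw0: One of five loose steel screws lying across the tray: 27 mm long, head 12 mm wide, 12 g. Origin: about at its middle, at the level it rests on.
- screw1: One of five loose steel screws lying across the tray: 27 mm long, head 12 mm wide, 12 g. Origin: about at its middle, at the level it rests on.
- screw2: One of five loose steel screws lying across the tray: 27 mm long, head 12 mm wide, 12 g. Origin: about at its middle, at the level it rests on.
- screw3: One of five loose steel screws lying across the tray: 27 mm long, head 12 mm wide, 12 g. Origin: about at its middle, at the level it rests on.
- screw4: One of five loose steel screws lying across the tray: 27 mm long, head 12 mm wide, 12 g. Origin: about at its middle, at the level it rests on.

How it is judged:
By the outcome, as a careful person would: the job done as asked, in the order asked, and still so for the second after the job is handed in, with the robot touching nothing.
It also fails if it takes over 67 s, if anything falls off the work surface, if the arm or the gripper's body presses on something with over 40 N, if the wrist force passes 120 N, or if a joint passes its speed limit or range.

## Working session

There is one attempt and no reset: what is moved stays moved. The work goes in short steps, Python scripts to look and compute and a tool call to move; the robot and the scene stay as the last step left them, time stands still between calls to the robot, and variables do not carry over. Pictures are saved under pics/ and viewed, at most 10 in all, crops included, and the job is handed in when it is done.

Besides the shell and the picture viewer there is one more tool, called after ">>>" as name(argument=value, ...), one argument or row to a line, values as JSON. play_rows: Moves the arm, as the interface text tells. Its arguments: {"type":"object","properties":{"commands":{"type":"array","items":{"type":"array","items":{"type":"number"}}},"grip_force":{"type":"number"}},"required":["commands"]}

```bash
mkdir -p pics; python3 - <<'E'
from workcell import robot, eyes, job
import cv2,pickle
s=robot.read_state();print(s)
for n in("top","side"):
    c=eyes.camera(n);cv2.imwrite(f"pics/{n}0.png",c["image"]);print(n,{k:v for k,v in c.items() if k!="image"})
    pickle.dump(c,open(n+".pkl","wb"))
E
```

```text
{'time_s': 0.0, 'joint_pos': array([ 1.17021740e+00,  1.16470792e-01,  1.44226814e+00, -4.56900723e-05,
        1.58399268e+00, -3.77889187e-02]), 'dq': array([ 0.0016655 ,  0.00027132,  0.00190706,  0.00019512,  0.00057475,
       -0.00050039]), 'effort': array([-3.87005697e-03, -7.21263599e+01, -6.22637129e+01,  7.78004411e-02,
        2.36496585e-02, -1.73616377e-04]), 'tool_pos': array([0.23948949, 0.63089279, 0.23991362]), 'ee_rot': array([-1.01527245e-04,  1.80402117e-01,  9.83592777e-01, -5.60822706e-04]), 'wrist_force': array([-0.36196794,  0.10055663, -0.08115038]), 'torque': array([-0.04847145,  0.00978546,  0.0032749 ]), 'gripper_force': 0.0, 'opening': 0.09282185242912488}
top {'vfov': 44.812794477499565, 'cx': 317.8050913927336, 'cy': 257.29831367387595, 'R': array([[-0.00909099, -0.99982244, -0.01650607],
       [-0.98544297,  0.01176016, -0.16959907],
       [ 0.16976307,  0.01472397, -0.98537491]]), 't': array([0.05073576, 0.61444   , 1.26350337])}
side {'vfov': 53.76135762390207, 'cx': 322.62486235485966, 'cy': 241.08892788000662, 'R': array([[ 0.76946725, -0.63840361,  0.01899945],
       [-0.37481748, -0.47545381, -0.7958992 ],
       [ 0.51713828,  0.60529704, -0.60513096]]), 't': array([-0.44732412,  0.35608584,  0.75520386])}
```

View pics/top0.png

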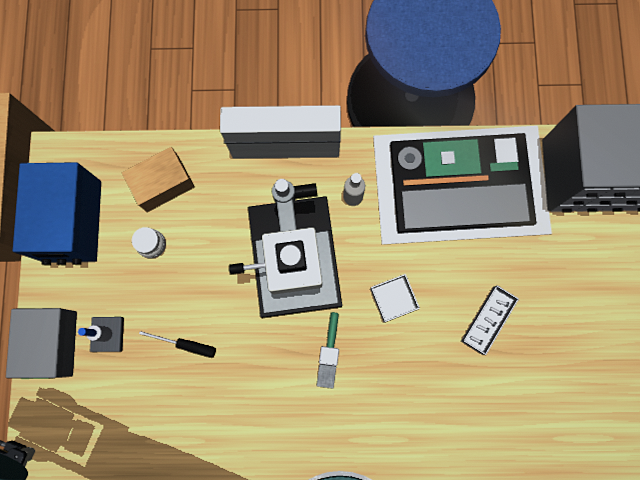

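View pics/side0.png

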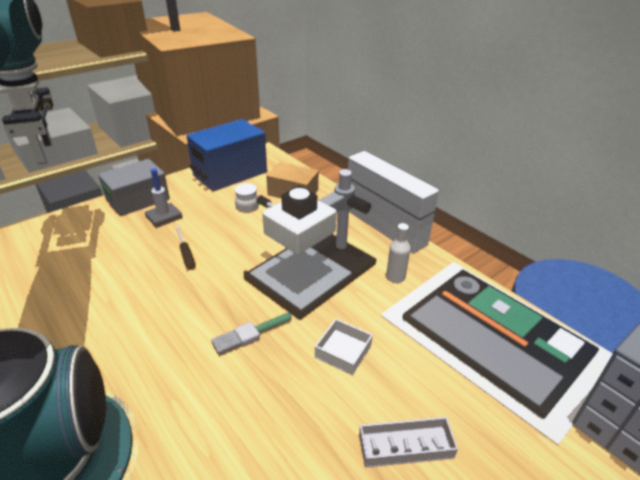

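```bash
cat > h.py <<'E'
import numpy as np,pickle,cv2
from workcell import robot, eyes, job
def f(c): return 240/np.tan(np.radians(c["vfov"])/2)
def load(n): return pickle.load(open(n+".pkl","rb"))
def ray(c,u,v):
    d=c["R"].T@np.array([(u-c["cx"])/f(c),(v-c["cy"])/f(c),1]); return -c["R"].T@c["t"],d
def atz(c,u,v,z):
    o,d=ray(c,u,v); return o+d*(z-o[2])/d[2]
def proj(c,X):
    p=c["R"]@np.asarray(X,float)+c["t"]; return np.array([c["cx"],c["cy"]])+f(c)*p[:2]/p[2]
def crop(im,x,y,w,h,s): return cv2.resize(im[y:y+h,x:x+w],None,fx=s,fy=s,interpolation=cv2.INTER_CUBIC)
E
python3 - <<'E'
from h import *
t=load("top")["image"]
m=np.zeros((600,800,3),np.uint8)
a=crop(t,225,175,125,150,4);m[:600,:500]=a
b=crop(t,455,280,70,80,4);m[:320,510:790]=b
s=load("side")["image"]
c=crop(s,350,410,115,60,2.5);m[330:480,506:506+c.shape[1]]=c[:150]
cv2.imwrite("pics/m1.png",m)
E
```

```text
(no output)
```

View pics/m1.png

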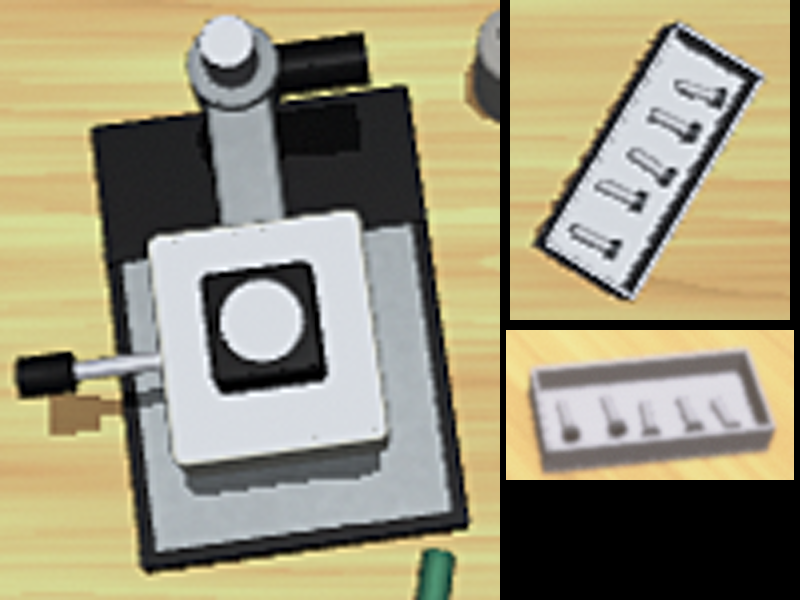

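```bash
python3 - <<'E'
from h import *
from scipy.optimize import least_squares
c=load("top"); print("cam",-c["R"].T@c["t"])
def px(p,ox,oy,mx): return np.array([ox+(p[0]-mx+.5)/4-.5, oy+(p[1]+.5)/4-.5])
def fit(P,L,x0,n):
    def res(q):
        C,S=np.cos(q[2]),np.sin(q[2])
        return np.concatenate([proj(c,[q[0]+C*a-S*b,q[1]+S*a+C*b,z])-p for (a,b,z),p in zip(L,P)])
    r=least_squares(res,x0,loss="soft_l1");print(n,r.x,np.degrees(r.x[2]));print(res(r.x).reshape(-1,2).round(1));return r.x
S=[((93,130),(.17,.095,.02)),((408,87),(.17,-.095,.02)),((147,572),(-.095,.095,0)),((467,527),(-.095,-.095,0)),
((148,238),(.06,.055,.195)),((358,212),(.06,-.055,.195)),((388,440),(-.06,-.055,.195)),((178,465),(-.06,.055,.195)),
((203,272),(.028,.028,.235)),((312,262),(.028,-.028,.235)),((326,381),(-.028,-.028,.235)),((216,393),(-.028,.028,.235))]
q=fit([px(p,225,175,0) for p,_ in S],[l for _,l in S],[.7,.1,.1],"scope")
T=[((677,22),(.075,.029,.03)),((763,75),(.075,-.029,.03)),((630,298),(-.075,-.029,0.0)),((538,243),(-.075,.029,0.0))]
w=fit([px(p,455,280,510) for p,_ in T],[l for _,l in T],[.55,-.3,-.5],"tray")
k=atz(c,*px((46,375),225,175,0),.165); d=k[:2]-q[:2];C,s=np.cos(q[2]),np.sin(q[2])
print("knob",k,"local",d@[C,s],d@[-s,C])
cs=load("side"); 
for n,X in(("tray rim", [w[0]+.075*np.cos(w[2])+.029*np.sin(w[2]),w[1]+.075*np.sin(w[2])-.029*np.cos(w[2]),.03]),("knob",k),("head FL",[q[0]-.06*C-.055*s,q[1]-.06*s+.055*C,.195])): print(n,proj(cs,X))
E
```

```text
cam [0.39146061 0.02489706 1.35007041]
scope [0.58708291 0.0948354  0.12191204] 6.9850456358636395
[[-0.5 -0.7]
 [ 0.6 -0.4]
 [-0.2  1.1]
 [ 1.1  1.5]
 [-0.4 -0.2]
 [ 0.8 -0.8]
 [ 1.   0.4]
 [-1.1  1.4]
 [-0.9  1.1]
 [ 0.2 -0.2]
 [ 0.4 -1.8]
 [-0.8 -1. ]]
tray [ 0.47305509 -0.34577039 -0.55541373] -31.822862619651946
[[ 0.1 -0.9]
 [ 1.3 -1. ]
 [-0.8  0.8]
 [-0.2  1.2]]
knob [0.57444063 0.2114287  0.165     ] local 0.0016305015461798907 0.11726536920318945
tray rim [457.58451258 448.09126017]
knob [262.52065179 201.17839945]
head FL [258.90387757 211.55742729]
```

```bash
python3 - <<'E'
from h import *
s=load("side")["image"]
cv2.imwrite("pics/m2.png",crop(s,235,160,150,160,3.75))
E
```

```text
(no output)
```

View pics/m2.png

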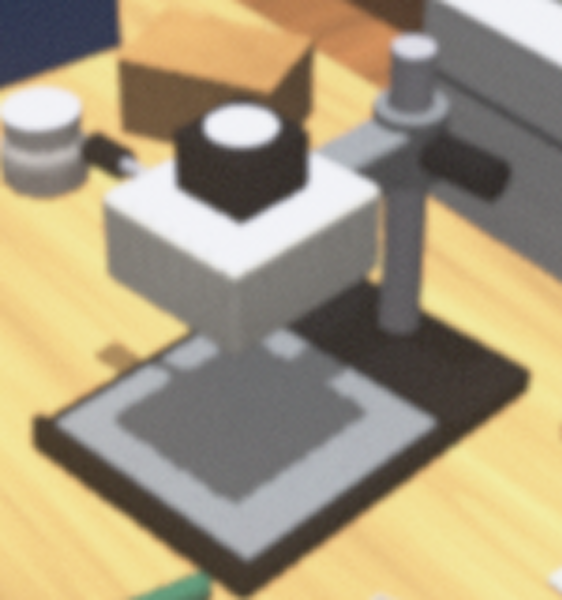

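```bash
cat > fit.py <<'E'
from h import *
from scipy.optimize import least_squares
from scipy.spatial.transform import Rotation as Ro
ct,cs=load("top"),load("side")
def px(p,ox,oy,mx,my,s): return np.array([ox+(p[0]-mx+.5)/s-.5, oy+(p[1]-my+.5)/s-.5])
A=[("s",0,px(p,225,175,0,0,4),l) for p,l in [((93,130),(.17,.095,.02)),((408,87),(.17,-.095,.02)),((147,572),(-.095,.095,0)),((467,527),(-.095,-.095,0)),
((148,238),(.06,.055,.195)),((358,212),(.06,-.055,.195)),((388,440),(-.06,-.055,.195)),((178,465),(-.06,.055,.195)),
((203,272),(.028,.028,.235)),((312,262),(.028,-.028,.235)),((326,381),(-.028,-.028,.235)),((216,393),(-.028,.028,.235))]]
A+=[("s",1,px(p,235,160,0,0,3.75),l) for p,l in [((35,417),(-.095,.095,.025)),((35,447),(-.095,.095,0)),((243,597),(-.095,-.095,0)),((528,373),(.17,-.095,.02)),
((103,203),(-.06,.055,.195)),((233,278),(-.06,-.055,.195)),((380,188),(.06,-.055,.195)),((235,352),(-.06,-.055,.135)),((241,221),(-.028,-.028,.195))]]
A+=[("t",0,px(p,455,280,510,0,4),l) for p,l in [((677,22),(.075,.029,.03)),((763,75),(.075,-.029,.03)),((630,298),(-.075,-.029,0.0)),((538,243),(-.075,.029,0.0))]]
A+=[("t",1,px(p,350,410,506,330,2.5),l) for p,l in [((530,375),(-.075,.029,.03)),((768,352),(.075,.029,.03)),((775,432),(.075,-.029,.03)),((545,447),(-.075,-.029,.03))]]
A+=[("k",0,px((46,375),225,175,0,0,4),None),("k",1,px((103,155),235,160,0,0,3.75),None)]
def loc(q,l): return [q[0]+np.cos(q[2])*l[0]-np.sin(q[2])*l[1],q[1]+np.sin(q[2])*l[0]+np.cos(q[2])*l[1],l[2]]
def pr(c,X,n):
    p=Ro.from_rotvec(n[3:]).as_matrix()@(c["R"]@np.array(X)+c["t"])+n[:3]
    return np.array([c["cx"],c["cy"]])+f(c)*p[:2]/p[2]
def res(v):
    o=[]
    for w,ci,p,l in A:
        if w=="k": l=(0,v[6],.165)
        o.append(pr((ct,cs)[ci],loc(v[3:6] if w=="t" else v[:3],l),v[7+6*ci:13+6*ci])-p)
    n=v[7:]; return np.concatenate(o+[n/np.tile([.002]*3+[.002]*3,2)])
def run():
    return least_squares(res,np.r_[.587,.095,.122,.473,-.346,-.555,.117,np.zeros(12)],loss="soft_l1").x
E
python3 - <<'E'
from fit import *
v=run();np.save("v.npy",v);print(v[:7].round(4),np.degrees(v[[2,5]]));print(v[7:].round(4));print(res(v)[:-12].reshape(-1,2).round(1).tolist())
E
```

```text
[ 0.5892  0.0952  0.1203  0.4728 -0.347  -0.5873  0.1184] [  6.89493595 -33.65147428]
[ 0.0003  0.0009  0.0036 -0.0005 -0.0002 -0.0012  0.0002  0.0002  0.0008
  0.0001  0.0009  0.0011]
[[-0.4, -0.8], [0.5, -0.5], [-0.2, 0.7], [0.9, 1.2], [-0.4, -0.4], [0.7, -1.0], [0.9, -0.1], [-1.0, 0.9], [-0.9, 0.8], [0.2, -0.4], [0.3, -2.2], [-0.7, -1.4], [-2.1, 0.5], [-1.2, 0.5], [-0.2, 2.4], [1.6, -0.8], [-1.8, -2.7], [-0.1, -0.8], [1.4, -0.4], [-0.2, 3.1], [-0.1, 2.4], [1.3, -0.3], [2.1, 0.3], [-1.7, 0.8], [-0.6, 0.6], [0.3, -2.6], [-7.5, -0.9], [1.0, -0.2], [0.5, 2.3], [-0.3, 0.5], [0.9, -0.1]]
```

```bash
sed -i 's/(768,352)/(752,350)/; s/    return np.array(\[c\["cx"\],c\["cy"\]\])+f(c)\*p\[:2\]\/p\[2\]$/&/' fit.py
python3 - <<'E'
import fit
from fit import *
v=run();print(v[:7].round(4),np.degrees(v[[2,5]]),(res(v)[:-12]**2).sum())
np.save("v.npy",v)
def pr2(c,X,n):
    p=Ro.from_rotvec(n[3:6]).as_matrix()@(c["R"]@np.array(X)+c["t"])+n[:3]
    a=p[:2]/p[2]; a=a*(1+K[c is cs]*(a@a)); return np.array([c["cx"],c["cy"]])+f(c)*a
fit.pr=pr2
def r2(v):
    global K; K=v[19:]; return res(v[:19])
w=least_squares(r2,np.r_[v,0,0],loss="soft_l1").x
print(w[:7].round(4),np.degrees(w[[2,5]]),w[19:],w[7:19].round(4),(r2(w)[:-12]**2).sum())
print(r2(w)[:-12].reshape(-1,2).round(1).tolist());np.save("w.npy",w)
E
```

```text
[ 0.5893  0.0952  0.1204  0.4729 -0.3467 -0.5842  0.1184] [  6.89954917 -33.46954915] 87.33497327464327Traceback (most recent call last):
  File "<stdin>", line 11, in <module>
    return func(*args, **kwargs)
    vector_fun = VectorFunction(
        fun_wrapped,
    ...<6 lines>...
        workers=workers
    )
    self._update_fun()
    ~~~~~~~~~~~~~~~~^^
    self.f = self.fun_wrapped(xp_copy(self.x))
             ~~~~~~~~~~~~~~~~^^^^^^^^^^^^^^^^^
    return np.atleast_1d(self.fun(x))
                         ~~~~~~~~^^^
    return self.f(x, *self.args, **self.kwargs)
           ~~~~~~^^^^^^^^^^^^^^^^^^^^^^^^^^^^^^
  File "<stdin>", line 10, in r2
  File "fit.py", line 23, in res
    n=v[7:]; return np.concatenate(o+[n/np.tile([.002]*3+[.002]*3,2)])
                    ~~~~~~~~~~~~~~^^^^^^^^^^^^^^^^^^^^^^^^^^^^^^^^^^^^
ValueError: all the input arrays must have same number of dimensions, but the array at index 0 has 2 dimension(s) and the array at index 31 has 1 dimension(s)
```

```bash
python3 - <<'E'
import fit
from fit import *
v=run()
def pr2(c,X,n):
    p=Ro.from_rotvec(n[3:6]).as_matrix()@(c["R"]@np.array(X)+c["t"])+n[:3]
    a=p[:2]/p[2]; a=a*(1+K[int(c is cs)]*(a@a)); return np.array([c["cx"],c["cy"]])+f(c)*a
fit.pr=pr2
def r2(v):
    global K; K=v[19:]; return res(v[:19])
w=least_squares(r2,np.r_[v,0,0],loss="soft_l1").x
print(w[:7].round(4),np.degrees(w[[2,5]]),w[19:],w[7:19].round(4),(r2(w)[:-12]**2).sum())
print(r2(w)[:-12].reshape(-1,2).round(1).tolist());np.save("w.npy",w)
E
```

```text
[ 0.5895  0.0961  0.1216  0.4705 -0.3519 -0.5882  0.1187] [  6.96530508 -33.70314815] [-0.2016713  -0.06095802] [ 0.0006  0.0009  0.001  -0.0006  0.0005 -0.0012  0.0002  0.0001  0.0014
 -0.0001  0.001   0.0008] 77.19202573834592
[[-0.2, -0.6], [0.5, -0.5], [0.1, 0.6], [1.0, 1.1], [-0.3, -0.4], [0.7, -1.1], [1.0, -0.1], [-1.0, 0.9], [-0.9, 0.8], [0.2, -0.5], [0.3, -2.2], [-0.7, -1.4], [-1.9, 0.3], [-1.0, 0.3], [-0.2, 2.0], [1.3, -1.1], [-1.8, -2.8], [-0.1, -1.0], [1.2, -0.6], [-0.3, 2.8], [-0.2, 2.2], [0.8, 0.3], [-0.0, 0.4], [-2.5, -0.1], [-0.1, 0.4], [1.0, -1.7], [-1.3, 0.4], [0.2, -0.8], [0.9, 2.4], [-0.2, 0.5], [0.8, -0.2]]
```

```bash
python3 - <<'E'
from h import *
im=load("top")["image"].astype(float)
for u in list(range(35,215,20))+[345,350,355,360,480,500,520,540,550,560]:
    col=im[112:145,u,1]; g=np.diff(cv2.GaussianBlur(col[:,None],(1,5),0)[:,0]); print(u,112+int(g.argmax()),round(g.max()),end="; ")
E
```

```text
35 131 60; 55 131 35; 75 130 30; 95 130 28; 115 130 32; 135 129 32; 155 129 37; 175 129 42; 195 129 34; 345 127 28; 350 126 45; 355 126 66; 360 126 65; 480 125 29; 500 138 59; 520 124 31; 540 124 43; 550 124 32; 560 123 2;
```

>>> play_rows(
  commands=[
    [-1,-0.0202,-0.0297,0,0],
    [-1,-0.0202,-0.0297,0,0],
    [-1,-0.0202,-0.0297,0,0],
    [-1,-0.0202,-0.0297,0,0],
    [-1,-0.0202,-0.0297,0,0],
    [-1,-0.0202,-0.0297,0,0],
    [-1,-0.0202,-0.0297,0,0],
    [-1,-0.0202,-0.0297,0,0],
    [-1,-0.0202,-0.0297,0,0],
    [-1,-0.0202,-0.0297,0,0],
    [-1,-0.0202,-0.0297,0,0],
    [-1,-0.0202,-0.0297,0,0],
  ],
)

```text
time_s: 1.1
tool_pos: [0.3395, 0.2102, 0.2405]
ee_rot: [0.0, 0.18, 0.984, 0.0]
wrist_force: [0.6, -0.2, -0.2]
opening: 0.0931
gripper_force: 0.0
```

```bash
cat >> h.py <<'E'
from scipy.spatial.transform import Rotation as Ro
def rot(): s=robot.read_state(); return s,Ro.from_quat(np.roll(s["ee_rot"],-1)).as_matrix()
def go(X,yaz=None):
    "tool-frame shift to world X; spin (units) to bring tool y to azimuth yaz (deg)"
    s,R=rot(); d=R.T@(np.array(X)-s["tool_pos"])
    az=np.degrees(np.arctan2(R[1,1],R[0,1]))
    print("t",round(s["time_s"],2),"pos",s["tool_pos"].round(4),"q",s["joint_pos"].round(2),"F",s["wrist_force"].round(1),"open",round(s["opening"],4),"gf",round(s["gripper_force"],1))
    print("tool z",R[:,2].round(3),"tool y az",az.round(2),"| shift",d.round(4),"norm",np.linalg.norm(d).round(4),"| spin",None if yaz is None else round((az-yaz)/5,2))
E
python3 -c "
from h import *
go([.473,-.347,.2],56.5)"
```

```text
t 1.1 pos [0.3395 0.2102 0.2405] q [ 0.49 -0.52  1.98 -0.    1.67 -0.72] F [ 0.6 -0.2 -0.2] open 0.0931 gf 0.0
tool z [ 0.  0. -1.] tool y az 69.25 | shift [-0.3223 -0.4738  0.0405] norm 0.5744 | spin 2.55
```

>>> play_rows(
  commands=[
    [-1,-0.0224,-0.033,0.0025,0],
    [-1,-0.0224,-0.033,0.0025,0],
    [-1,-0.0224,-0.033,0.0025,0],
    [-1,-0.0224,-0.033,0.0025,0],
    [-1,-0.0224,-0.033,0.0025,0],
    [-1,-0.0224,-0.033,0.0025,0],
    [-1,-0.0224,-0.033,0.0025,0],
    [-1,-0.0224,-0.033,0.0025,0],
    [-1,-0.0224,-0.033,0.0025,0],
    [-1,-0.0224,-0.033,0.0025,0.85],
    [-1,-0.0224,-0.033,0.0025,0.85],
    [-1,-0.0224,-0.033,0.0025,0.85],
  ],
)

```text
time_s: 2.1
tool_pos: [0.4417, -0.2574, 0.2101]
ee_rot: [-0.0, 0.29, 0.957, 0.0]
wrist_force: [1.6, 1.1, -0.4]
opening: 0.093
gripper_force: 0.0
```

```bash
python3 -c "
from h import *
go([.473,-.347,.1],56.5)"
```

```text
t 2.1 pos [ 0.4417 -0.2574  0.2101] q [-0.58 -0.24  1.83  0.    1.55 -1.56] F [ 1.6  1.1 -0.4] open 0.093 gf 0.0
tool z [-0.  0. -1.] tool y az 56.24 | shift [-0.0759 -0.057   0.1101] norm 0.1454 | spin -0.05
```

>>> play_rows(
  commands=[
    [-1,-0.0152,-0.0114,0.022,0],
    [-1,-0.0152,-0.0114,0.022,0],
    [-1,-0.0152,-0.0114,0.022,0],
    [-1,-0.0152,-0.0114,0.022,0],
    [-1,-0.0152,-0.0114,0.022,0],
    [-1,0,0,0,0],
    [-1,0,0,0,0],
  ],
)

```text
time_s: 2.68
tool_pos: [0.473, -0.3448, 0.099]
ee_rot: [-0.002, 0.289, 0.957, 0.001]
wrist_force: [-0.1, 0.1, 0.7]
opening: 0.0933
gripper_force: 0.0
```

```bash
python3 - <<'E'
from h import *
go([.473,-.347,.08],56.5)
a=eyes.camera("top");b=eyes.camera("side")
m=np.zeros((480,800,3),np.uint8)
x=crop(a["image"],435,265,100,120,4)
m[:480,:400]=x; y=crop(b["image"],340,360,130,120,3); m[:360,405:795]=y
cv2.imwrite("pics/m3.png",m)
print(proj(a,[.473,-.347,.03]),proj(a,[.473,-.347,.08]))
E
```

```text
t 2.68 pos [ 0.473  -0.3448  0.099 ] q [-0.67 -0.    1.8   0.    1.35 -1.66] F [-0.1  0.1  0.7] open 0.0933 gf 0.0
tool z [-0.003  0.002 -1.   ] tool y az 56.41 | shift [-0.0013 -0.0018  0.019 ] norm 0.0191 | spin -0.02
[492.4969442  319.17372727] [498.94720569 317.67542846]
```

View pics/m3.png

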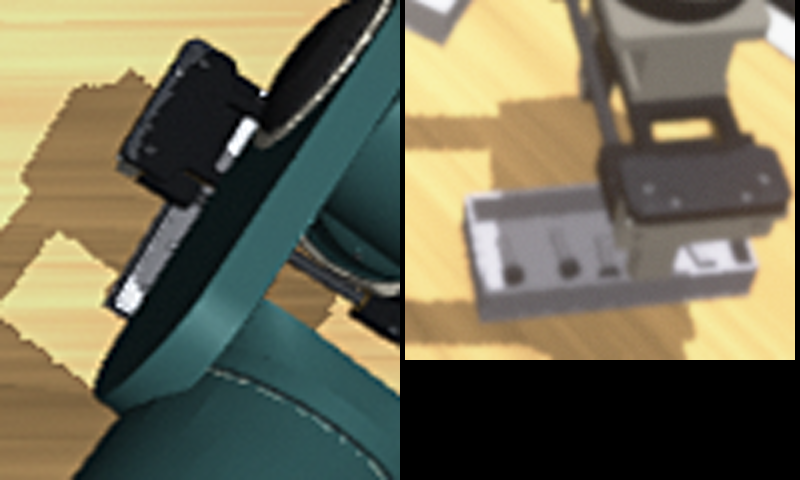

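>>> play_rows(
  commands=[
    [-1,-0.0013,-0.0018,0.018,0],
    [-1,0,0,0.018,0],
    [-1,0,0,0.018,0],
    [-1,0,0,0.014,0],
    [-1,0,0,0.004,0],
    [-1,0,0,0,0],
    [-1,0,0,0,0],
  ],
)

```text
time_s: 3.37
tool_pos: [0.4741, -0.3471, 0.0298]
ee_rot: [0.001, 0.288, 0.958, -0.0]
wrist_force: [-0.1, -0.5, 0.4]
opening: 0.0931
gripper_force: 0.0
```

>>> play_rows(
  commands=[
    [0,0,0,0,0],
    [0.2,0,0,0,0],
    [0.4,0,0,0,0],
    [1,0,0,0,0],
    [1,0,0,0,0],
    [1,0,0,0,0],
    [1,0,0,0,0],
  ],
  grip_force=20,
)

```text
time_s: 3.95
tool_pos: [0.4737, -0.347, 0.0288]
ee_rot: [0.0, 0.289, 0.957, 0.0]
wrist_force: [-0.1, 1.3, 1.0]
opening: 0.0581
gripper_force: 20.0
```

```bash
python3 -c "
from h import *
go([.473,-.347,.027],56.5)"
```

```text
t 3.95 pos [ 0.4737 -0.347   0.0288] q [-0.68  0.07  1.85  0.    1.22 -1.66] F [-0.1  1.3  1. ] open 0.0581 gf 20.0
tool z [ 0.  0. -1.] tool y az 56.46 | shift [ 0.0006 -0.0004  0.0018] norm 0.0019 | spin -0.01
```

>>> play_rows(
  commands=[
    [1,0,0,-0.01,0],
    [1,0,0,-0.015,0],
    [1,0,0,0,-0.5],
    [1,0,0,0,-0.9],
    [1,0,0,0,-0.9],
    [1,0,0,0,-0.9],
    [1,0,0,0,-0.9],
    [1,0,0,0,-0.9],
    [1,0,0,0,-0.9],
    [1,0,0,0,-0.9],
    [1,0,0,0,-0.9],
    [1,0,0,0,-0.4],
  ],
)

```text
time_s: 4.95
tool_pos: [0.4736, -0.347, 0.0541]
ee_rot: [-0.0, -0.063, 0.998, -0.0]
wrist_force: [0.2, 0.2, -3.0]
opening: 0.0575
gripper_force: 20.0
```

>>> play_rows(
  commands=[
    [1,-0.01,0,0,0],
    [1,-0.02,0,0,0],
    [1,-0.02,0,0,0],
    [1,-0.01,0,0,0],
    [1,0,0,0,0],
    [1,0,0,0,0],
  ],
)

```text
time_s: 5.45
tool_pos: [0.5333, -0.3395, 0.0534]
ee_rot: [-0.0, -0.061, 0.998, 0.0]
wrist_force: [-0.2, 0.4, -2.3]
opening: 0.0581
gripper_force: 20.0
```

```bash
python3 -c "
from h import *
go([.533,-.34,.0288],96.9)"
```

```text
t 5.45 pos [ 0.5333 -0.3395  0.0534] q [-0.61  0.14  1.73 -0.    1.27 -2.3 ] F [-0.2  0.4 -2.3] open 0.0581 gf 20.0
tool z [-0.001  0.    -1.   ] tool y az 96.97 | shift [ 0.0004 -0.0005  0.0246] norm 0.0246 | spin 0.01
```

>>> play_rows(
  commands=[
    [1,0,0,0.012,0],
    [1,0,0,0.009,0],
    [1,0,0,0.003,0],
    [1,0,0,0.0005,0],
    [1,0,0,0,0],
    [0.2,0,0,0,0],
    [-1,0,0,0,0],
    [-1,0,0,0,0],
    [-1,0,0,0,0],
  ],
)

```text
time_s: 6.2
tool_pos: [0.5332, -0.3398, 0.0292]
ee_rot: [0.0, -0.061, 0.998, -0.0]
wrist_force: [0.3, -0.3, -0.6]
opening: 0.0733
gripper_force: 0.0
```

>>> play_rows(
  commands=[
    [-1,0,0,0,0],
    [-1,0,0,-0.015,0],
    [-1,0,0,-0.03,0],
    [-1,0,0,-0.04,0],
    [-1,0,0,-0.04,0],
    [-1,0,0,-0.04,0],
    [-1,0,0,-0.04,0],
    [-1,0,0,-0.04,0],
    [-1,0,0,-0.04,0],
    [-1,0,0,-0.04,0],
  ],
)

```text
time_s: 7.03
tool_pos: [0.5326, -0.3392, 0.3577]
ee_rot: [0.0, -0.061, 0.998, -0.0]
wrist_force: [0.2, -0.5, 1.2]
opening: 0.0928
gripper_force: 0.0
```

```bash
python3 -c "
from h import *
go([.65,.0787,.45],96.9)"
```

```text
t 7.03 pos [ 0.5326 -0.3392  0.3577] q [-0.61  0.01  1.36 -0.    1.77 -2.3 ] F [ 0.2 -0.5  1.2] open 0.0928 gf 0.0
tool z [ 0.001 -0.001 -1.   ] tool y az 96.96 | shift [-0.1673  0.4005 -0.0925] norm 0.4438 | spin 0.01
```

>>> play_rows(
  commands=[
    [-1,-0.0139,0.0334,-0.0077,0],
    [-1,-0.0139,0.0334,-0.0077,0],
    [-1,-0.0139,0.0334,-0.0077,0],
    [-1,-0.0139,0.0334,-0.0077,0],
    [-1,-0.0139,0.0334,-0.0077,0],
    [-1,-0.0139,0.0334,-0.0077,0],
    [-1,-0.0139,0.0334,-0.0077,0],
    [-1,-0.0139,0.0334,-0.0077,0],
    [-1,-0.0139,0.0334,-0.0077,0],
    [-1,-0.0139,0.0334,-0.0077,0],
    [-1,-0.0139,0.0334,-0.0077,0],
    [-1,-0.0139,0.0334,-0.0077,0],
  ],
)

```text
time_s: 8.03
tool_pos: [0.6497, 0.0802, 0.4485]
ee_rot: [0.001, -0.061, 0.998, -0.0]
wrist_force: [0.8, -0.9, -0.6]
opening: 0.0929
gripper_force: 0.0
```

>>> play_rows(
  commands=[
    [-1,-0.0417,0,0,0],
    [-1,-0.0417,0,0,0],
    [-1,-0.0417,0,0,0],
    [-1,-0.0417,0,0,0],
    [-1,-0.0417,0,0,0],
    [-1,-0.0417,0,0,0],
    [-1,-0.0417,0,0,0],
    [-1,-0.0417,0,0,0],
  ],
)

```text
time_s: 8.7
tool_pos: [0.8969, 0.1083, 0.4475]
ee_rot: [0.005, -0.061, 0.998, 0.0]
wrist_force: [0.9, 0.5, 0.2]
opening: 0.093
gripper_force: 0.0
```

```bash
python3 -c "
from h import *
go([.65,.0787,.45],96.9)"
```

```text
t 8.7 pos [0.8969 0.1083 0.4475] q [ 0.09  0.84  0.13  0.    2.16 -1.6 ] F [0.9 0.5 0.2] open 0.093 gf 0.0
tool z [ 0.01   0.001 -1.   ] tool y az 96.97 | shift [ 0.2486  0.0006 -0.005 ] norm 0.2487 | spin 0.01
```

>>> play_rows(
  commands=[
    [-1,-0.0417,0,0,0],
    [-1,-0.0417,0,0,0],
    [-1,-0.0417,0,0,0],
    [-1,-0.0417,0,0,0],
    [-1,-0.0417,0,0,0],
    [-1,-0.0417,0,0,0],
  ],
)

```text
time_s: 9.2
tool_pos: [0.9853, 0.1192, 0.3685]
ee_rot: [0.07, -0.061, 0.996, 0.004]
wrist_force: [-0.2, 1.0, 0.6]
opening: 0.093
gripper_force: 0.0
```

```bash
python3 -c "
from h import *
go([.65,.0787,.45],96.9)"
```

```text
t 9.2 pos [0.9853 0.1192 0.3685] q [ 0.09  0.96  0.07  0.    1.96 -1.6 ] F [-0.2  1.   0.6] open 0.093 gf 0.0
tool z [ 0.14   0.017 -0.99 ] tool y az 96.96 | shift [ 0.3229  0.0004 -0.1282] norm 0.3474 | spin 0.01
```

>>> play_rows(
  commands=[
    [-1,-0.036,0,-0.02,0],
    [-1,-0.036,0,-0.02,0],
    [-1,-0.036,0,-0.02,0],
    [-1,-0.036,0,-0.02,0],
  ],
)

```text
time_s: 9.53
tool_pos: [0.9939, 0.1205, 0.4102]
ee_rot: [0.122, -0.06, 0.991, 0.007]
wrist_force: [-0.7, -0.0, -1.0]
opening: 0.0929
gripper_force: 0.0
```

```bash
python3 -c "
from h import *
go([.65,.0787,.45],96.9)"
```

```text
t 9.53 pos [0.9939 0.1205 0.4102] q [ 0.09  0.93  0.07  0.01  1.9  -1.6 ] F [-0.7 -0.  -1. ] open 0.0929 gf 0.0
tool z [ 0.242  0.029 -0.97 ] tool y az 96.96 | shift [ 3.263e-01  2.000e-04 -1.229e-01] norm 0.3487 | spin 0.01
```

>>> play_rows(
  commands=[
    [-1,-0.04,0,-0.011,0],
    [-1,-0.04,0,-0.011,0],
    [-1,-0.04,0,-0.011,0],
    [-1,-0.04,0,-0.011,0],
    [-1,-0.04,0,-0.011,0],
    [-1,-0.04,0,-0.011,0],
    [-1,-0.04,0,-0.011,0],
    [-1,-0.04,0,-0.011,0],
    [-1,-0.04,0,-0.011,0],
  ],
)

```text
time_s: 10.28
tool_pos: [1.036, 0.1258, 0.4647]
ee_rot: [0.238, -0.059, 0.969, 0.014]
wrist_force: [-0.4, -0.5, 0.4]
opening: 0.0929
gripper_force: 0.0
```

```bash
python3 -c "
from h import *
go([.65,.0787,.45],96.9)"
```

```text
t 10.28 pos [1.036  0.1258 0.4647] q [ 0.09  0.89  0.07  0.01  1.7  -1.59] F [-0.4 -0.5  0.4] open 0.0929 gf 0.0
tool z [ 0.459  0.056 -0.887] tool y az 96.95 | shift [ 0.3516 -0.     -0.1669] norm 0.3892 | spin 0.01
```

>>> play_rows(
  commands=[
    [-1,-0.04,0,-0.011,0],
    [-1,-0.04,0,-0.011,0],
    [-1,-0.04,0,-0.011,0],
    [-1,-0.04,0,-0.011,0],
    [-1,-0.04,0,-0.011,0],
    [-1,-0.04,0,-0.011,0],
    [-1,0,0,0,0],
  ],
)

```text
time_s: 10.87
tool_pos: [1.0407, 0.1266, 0.5379]
ee_rot: [0.314, -0.058, 0.947, 0.019]
wrist_force: [-1.3, 0.5, -0.2]
opening: 0.0928
gripper_force: 0.0
```

```bash
python3 -c "
from h import *
go([.65,.0787,.45],96.9)"
```

```text
t 10.87 pos [1.0407 0.1266 0.5379] q [ 0.09  0.84  0.07  0.02  1.59 -1.59] F [-1.3  0.5 -0.2] open 0.0928 gf 0.0
tool z [ 0.593  0.072 -0.802] tool y az 96.95 | shift [ 3.682e-01 -2.000e-04 -1.646e-01] norm 0.4033 | spin 0.01
```

>>> play_rows(
  commands=[
    [-1,-0.04,0,-0.011,0],
    [-1,-0.04,0,-0.011,0],
    [-1,-0.04,0,-0.011,0],
    [-1,0,0,0,0],
  ],
)

```text
time_s: 11.2
tool_pos: [1.0364, 0.1262, 0.5801]
ee_rot: [0.35, -0.057, 0.935, 0.021]
wrist_force: [-1.2, -0.4, 1.0]
opening: 0.0934
gripper_force: 0.0
```

```bash
python3 -c "
from h import *
go([.476,-.347,.25],96.9)"
```

```text
t 11.2 pos [1.0364 0.1262 0.5801] q [ 0.09  0.8   0.07  0.02  1.55 -1.59] F [-1.2 -0.4  1. ] open 0.0934 gf 0.0
tool z [ 0.652  0.079 -0.754] tool y az 96.95 | shift [ 0.6796 -0.4016 -0.1541] norm 0.8043 | spin 0.01
```

>>> play_rows(
  commands=[
    [-1,0.03,-0.0175,-0.007,0],
    [-1,0.03,-0.0175,-0.007,0],
    [-1,0.03,-0.0175,-0.007,0],
    [-1,0.03,-0.0175,-0.007,0],
    [-1,0.03,-0.0175,-0.007,0],
    [-1,0.03,-0.0175,-0.007,0],
    [-1,0.03,-0.0175,-0.007,0],
    [-1,0.03,-0.0175,-0.007,0],
    [-1,0.03,-0.0175,-0.007,0],
    [-1,0.03,-0.0175,-0.007,0],
    [-1,0.03,-0.0175,-0.007,0],
    [-1,0.03,-0.0175,-0.007,0],
  ],
)

```text
time_s: 12.2
tool_pos: [0.7863, -0.0866, 0.4343]
ee_rot: [0.348, -0.058, 0.936, 0.021]
wrist_force: [0.3, 0.4, 0.1]
opening: 0.0927
gripper_force: 0.0
```

```bash
python3 -c "
from h import *
go([.476,-.347,.2],96.9)"
```

```text
t 12.2 pos [ 0.7863 -0.0866  0.4343] q [-0.22 -0.02  1.38  0.25  1.11 -1.95] F [0.3 0.4 0.1] open 0.0927 gf 0.0
tool z [ 0.648  0.079 -0.757] tool y az 97.03 | shift [ 0.4106 -0.2202 -0.0441] norm 0.468 | spin 0.03
```

>>> play_rows(
  commands=[
    [-1,0.0342,-0.0183,-0.0037,0],
    [-1,0.0342,-0.0183,-0.0037,0],
    [-1,0.0342,-0.0183,-0.0037,0],
    [-1,0.0342,-0.0183,-0.0037,0],
    [-1,0.0342,-0.0183,-0.0037,0],
    [-1,0.0342,-0.0183,-0.0037,0],
    [-1,0.0342,-0.0183,-0.0037,0],
    [-1,0.0342,-0.0183,-0.0037,0],
    [-1,0.0342,-0.0183,-0.0037,0],
    [-1,0.0342,-0.0183,-0.0037,0],
    [-1,0.0342,-0.0183,-0.0037,0],
    [-1,0,0,0,0],
  ],
)

```text
time_s: 13.2
tool_pos: [0.4993, -0.3265, 0.2163]
ee_rot: [0.346, -0.056, 0.936, 0.021]
wrist_force: [1.0, -0.3, -1.5]
opening: 0.0934
gripper_force: 0.0
```

```bash
python3 -c "
from h import *
go([.4766,-.3467,.1],96.95)"
```

```text
t 13.2 pos [ 0.4993 -0.3265  0.2163] q [-0.88 -0.3   1.98  0.65  1.13 -2.76] F [ 1.  -0.3 -1.5] open 0.0934 gf 0.0
tool z [ 0.645  0.078 -0.76 ] tool y az 96.83 | shift [ 0.0945 -0.0175  0.0722] norm 0.1202 | spin -0.02
```

>>> play_rows(
  commands=[
    [-1,0,0,0,1],
    [-1,0,0,0,1],
    [-1,0,0,0,1],
    [-1,0,0,0,1],
    [-1,0,0,0,1],
    [-1,0,0,0,1],
    [-1,0,0,0,1],
    [-1,0,0,0,1],
    [-1,0,0,0,1],
    [-1,0,0,0,1],
    [-1,0,0,0,1],
    [-1,0,0,0,1],
  ],
)

```text
time_s: 14.2
tool_pos: [0.5035, -0.3239, 0.221]
ee_rot: [0.29, 0.42, 0.838, 0.192]
wrist_force: [-0.5, 0.3, -0.5]
opening: 0.0929
gripper_force: 0.0
```

>>> play_rows(
  commands=[
    [-1,0,0,0,1],
    [-1,0,0,0,1],
    [-1,0,0,0,1],
    [-1,0,0,0,1],
    [-1,0,0,0,1],
    [-1,0,0,0,1],
    [-1,0,0,0,1],
    [-1,0,0,0,1],
    [-1,0,0,0,1],
    [-1,0,0,0,1],
    [-1,0,0,0,1],
    [-1,0,0,0,1],
  ],
)

```text
time_s: 15.2
tool_pos: [0.5035, -0.3239, 0.221]
ee_rot: [0.155, 0.782, 0.516, 0.312]
wrist_force: [-0.1, -1.0, 0.6]
opening: 0.0931
gripper_force: 0.0
```

>>> play_rows(
  commands=[
    [-1,0,0,0,1],
    [-1,0,0,0,1],
    [-1,0,0,0,1],
    [-1,0,0,0,1],
    [-1,0,0,0,1],
    [-1,0,0,0,1],
    [-1,0,0,0,1],
    [-1,0,0,0,1],
    [-1,0,0,0,1],
    [-1,0,0,0,1],
    [-1,0,0,0,1],
    [-1,0,0,0,1],
  ],
)

```text
time_s: 16.2
tool_pos: [0.5035, -0.3239, 0.221]
ee_rot: [-0.021, 0.936, 0.056, 0.347]
wrist_force: [-0.1, 0.3, -0.5]
opening: 0.0929
gripper_force: 0.0
```

```bash
python3 -c "
from h import *
go([.4766,-.3467,.1],-83.05)"
```

```text
t 16.2 pos [ 0.5035 -0.3239  0.221 ] q [-0.88 -0.3   1.97  0.65  1.13  0.39] F [-0.1  0.3 -0.5] open 0.0929 gf 0.0
tool z [ 0.648  0.078 -0.758] tool y az -83.15 | shift [-0.1013  0.0195  0.0725] norm 0.126 | spin -0.02
```

>>> play_rows(
  commands=[
    [-1,-0.0169,0.0033,0.0121,0],
    [-1,-0.0169,0.0033,0.0121,0],
    [-1,-0.0169,0.0033,0.0121,0],
    [-1,-0.0169,0.0033,0.0121,0],
    [-1,-0.0169,0.0033,0.0121,0],
    [-1,-0.0169,0.0033,0.0121,0],
    [-1,0,0,0,0],
    [-1,0,0,0,0],
  ],
)

```text
time_s: 16.87
tool_pos: [0.4764, -0.3473, 0.0992]
ee_rot: [-0.021, 0.936, 0.057, 0.347]
wrist_force: [0.2, -0.8, -0.0]
opening: 0.093
gripper_force: 0.0
```

```bash
python3 - <<'E'
from h import *
go([.4766,-.3467,.03],-83.05)
a=eyes.camera("top");b=eyes.camera("side")
m=np.zeros((480,800,3),np.uint8)
m[:480,:400]=crop(a["image"],435,235,100,120,4); m[:360,405:795]=crop(b["image"],350,350,130,120,3)
cv2.imwrite("pics/m4.png",m)
q=[.5332,-.3398,np.radians(6.95)]
for l in((.075,.029,.03),(.075,-.029,.03),(-.075,-.029,.03),(-.075,.029,.03)):
    C,S=np.cos(q[2]),np.sin(q[2]);X=[q[0]+C*l[0]-S*l[1],q[1]+S*l[0]+C*l[1],l[2]]
    p=proj(b,X);t=proj(a,X);print("side crop",(405+(p[0]-350)*3,(p[1]-350)*3),"top crop",(t-[435,235])*4)
E
```

```text
t 16.87 pos [ 0.4764 -0.3473  0.0992] q [-0.95 -0.19  2.09  0.75  1.    0.16] F [ 0.2 -0.8 -0. ] open 0.093 gf 0.0
tool z [ 0.647  0.079 -0.758] tool y az -82.99 | shift [-0.0449 -0.0006  0.0526] norm 0.0692 | spin 0.01
side crop (np.float64(668.4523792103835), np.float64(81.86427435021972)) top crop [137.12396607 107.46977061]
side crop (np.float64(753.0325746063461), np.float64(139.1971723682334)) top crop [237.44969864  94.19597147]
side crop (np.float64(607.9773693011255), np.float64(316.4862039545167)) top crop [285.99836345 355.33959767]
side crop (np.float64(519.6559721283763), np.float64(245.5676210897123)) top crop [183.72385977 368.94162357]
```

View pics/m4.png

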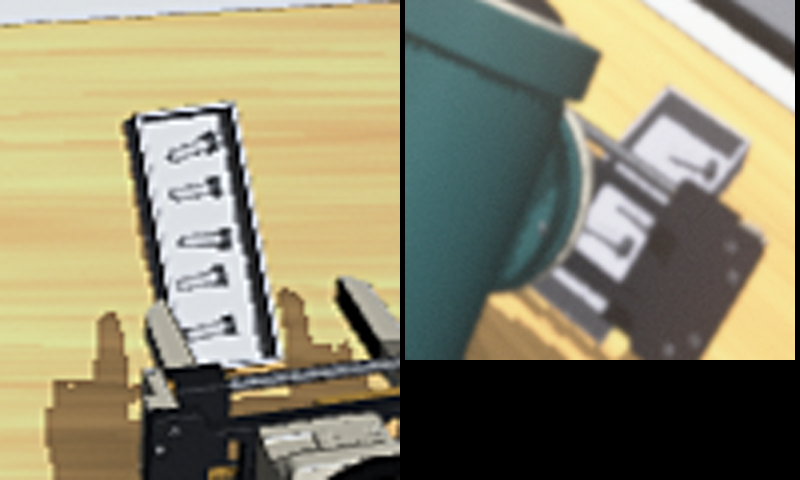

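>>> play_rows(
  commands=[
    [-1,-0.009,0,0.0106,0],
    [-1,-0.009,0,0.0106,0],
    [-1,-0.009,0,0.0106,0],
    [-1,-0.009,0,0.0106,0],
    [-1,-0.006,0,0.007,0],
    [-1,-0.003,0,0.0035,0],
    [-1,0,0,0,0],
    [-1,0,0,0,0],
  ],
)

```text
time_s: 17.63
tool_pos: [0.4768, -0.3475, 0.0296]
ee_rot: [-0.021, 0.936, 0.058, 0.347]
wrist_force: [0.4, 0.0, 0.4]
opening: 0.0931
gripper_force: 0.0
```

```bash
python3 -c "
from h import *
go([.4766,-.3467,.03],-83.05)"
```

```text
t 17.63 pos [ 0.4768 -0.3475  0.0296] q [-0.95 -0.1   2.14  0.82  0.9   0.03] F [0.4 0.  0.4] open 0.0931 gf 0.0
tool z [ 0.647  0.079 -0.758] tool y az -82.98 | shift [ 0.0002 -0.0009 -0.0004] norm 0.0009 | spin 0.01
```

>>> play_rows(
  commands=[
    [0,0,0,0,0],
    [0.2,0,0,0,0],
    [0.4,0,0,0,0],
    [1,0,0,0,0],
    [1,0,0,0,0],
    [1,0,0,0,0],
  ],
  grip_force=55,
)

```text
time_s: 18.13
tool_pos: [0.4767, -0.3475, 0.0298]
ee_rot: [-0.021, 0.936, 0.058, 0.347]
wrist_force: [-1.1, 0.1, 3.2]
opening: 0.0576
gripper_force: 33.8
```

>>> play_rows(
  commands=[
    [1,0,0,0,0],
    [1,0.003,0,-0.0035,0],
    [1,0.0065,0,-0.0076,0],
    [1,0.0065,0,-0.0076,0],
    [1,0.0065,0,-0.0076,0],
    [1,0.0065,0,-0.0076,0],
    [1,0.0065,0,-0.0076,0],
    [1,0.0065,0,-0.0076,0],
    [1,0.003,0,-0.0035,0],
    [1,0,0,0,0],
  ],
)

```text
time_s: 18.97
tool_pos: [0.4768, -0.3478, 0.1005]
ee_rot: [-0.02, 0.936, 0.058, 0.348]
wrist_force: [0.6, -0.4, -1.9]
opening: 0.0575
gripper_force: 55.0
```

```bash
python3 - <<'E'
from h import *
go([.52,.05,.12],-83.1); print(robot.read_state()["torque"])
a=eyes.camera("top");b=eyes.camera("side")
m=np.zeros((480,800,3),np.uint8)
m[:480,:400]=crop(a["image"],435,235,100,120,4); m[:360,405:795]=crop(b["image"],350,320,130,120,3)
cv2.imwrite("pics/m5.png",m)
E
```

```text
t 18.97 pos [ 0.4768 -0.3478  0.1005] q [-0.95 -0.2   2.09  0.75  1.    0.16] F [ 0.6 -0.4 -1.9] open 0.0575 gf 55.0
tool z [ 0.648  0.078 -0.757] tool y az -82.97 | shift [ 0.0828 -0.3895  0.0441] norm 0.4006 | spin 0.03
[-0.12241378  0.80956107  0.05459025]
```

View pics/m5.png

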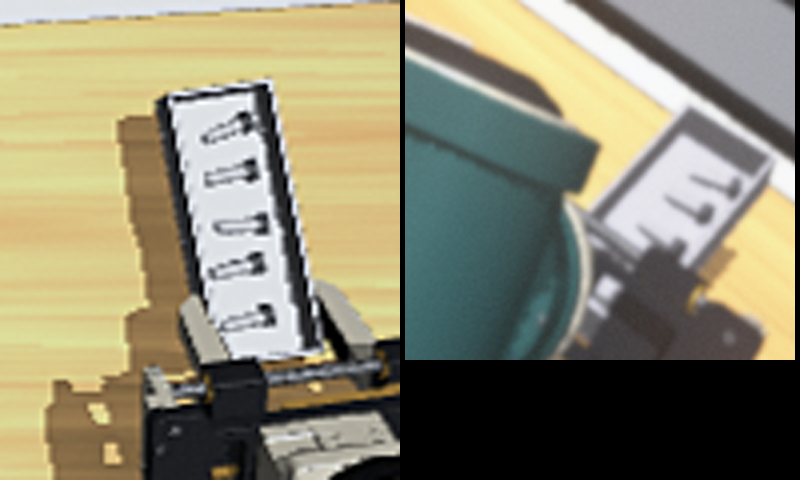

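```bash
python3 - <<'E'
from h import *
a=load("top")
q=[.5332,-.3398,np.radians(7)];C,S=np.cos(q[2]),np.sin(q[2])
for dz in (0,-.01):
  for l in((.075,.029),(.075,-.029),(-.075,-.029)):
    z0=.1007 if l[0]<0 else .1007+dz
    X=[q[0]+C*l[0]-S*l[1],q[1]+S*l[0]+C*l[1]]
    print(dz,l,((proj(a,X+[z0])-[435,235])*4).round(0),"grounded",((proj(a,X+[.03])-[435,235])*4).round(0))
v=np.load("v.npy");print(v[:3])
E
```

```text
0 (0.075, 0.029) [168.  86.] grounded [137. 108.]
0 (0.075, -0.029) [274.  72.] grounded [237.  94.]
0 (-0.075, -0.029) [326. 348.] grounded [286. 355.]
-0.01 (0.075, 0.029) [164.  90.] grounded [137. 108.]
-0.01 (0.075, -0.029) [269.  76.] grounded [237.  94.]
-0.01 (-0.075, -0.029) [326. 348.] grounded [286. 355.]
[0.58929841 0.09524248 0.12041985]
```

```bash
python3 - <<'E'
from h import *
a,b=load("top"),load("side")
print("bottle",atz(b,398,278,0),atz(a,355,178,.15)); print("tin top",[atz(a,u,v,.035).round(3) for u,v in((371,290),(405,276),(418,304),(386,321))])
v=np.load("v.npy");x,y,q=v[:3]
def L(lx,ly): return np.array([x+np.cos(q)*lx-np.sin(q)*ly,y+np.sin(q)*lx+np.cos(q)*ly])
A=L(-.07,-.25);B=L(-.067,0);D=L(-.0555,0);print(A,B,D)
go([*A,.10],-83.1)
s,R=rot();P=[A,B,D]
print("A->B dz-.03",R.T@np.r_[B-A,-.03],"B->D",R.T@np.r_[D-B,0],"down .018",R.T@[0,0,-.018])
E
```

```text
bottle [ 0.77543319 -0.04725646  0.        ] [ 0.76945759 -0.03834341  0.15      ]
tin top [array([ 0.541, -0.075,  0.035]), array([ 0.572, -0.153,  0.035]), array([ 0.508, -0.18 ,  0.035]), array([ 0.471, -0.107,  0.035])]
[ 0.54983758 -0.16135612] [0.5227836  0.08719384] [0.53420032 0.08857532]
t 19.07 pos [ 0.4764 -0.3474  0.0988] q [-0.95 -0.19  2.09  0.75  1.    0.16] F [ 0.5 -0.5 -2.9] open 0.0576 gf 55.0
tool z [ 0.647  0.079 -0.758] tool y az -82.97 | shift [ 0.0734 -0.1756  0.0613] norm 0.2 | spin 0.03
A->B dz-.03 [-0.01666346 -0.25002978  0.02482813] B->D [8.71699127e-03 2.59084748e-05 7.50089274e-03] down .018 [-1.17405102e-02 -2.24227008e-05  1.36440433e-02]
```

>>> play_rows(
  commands=[
    [1,0.0033,-0.008,0.0028,0],
    [1,0.0067,-0.016,0.0056,0],
    [1,0.0067,-0.016,0.0056,0],
    [1,0.0067,-0.016,0.0056,0],
    [1,0.0067,-0.016,0.0056,0],
    [1,0.0067,-0.016,0.0056,0],
    [1,0.0067,-0.016,0.0056,0],
    [1,0.0067,-0.016,0.0056,0],
    [1,0.0067,-0.016,0.0056,0],
    [1,0.0067,-0.016,0.0056,0],
    [1,0.0067,-0.016,0.0056,0],
    [1,0.0033,-0.008,0.0028,0],
  ],
)

```text
time_s: 20.07
tool_pos: [0.5503, -0.1586, 0.0992]
ee_rot: [-0.022, 0.936, 0.058, 0.347]
wrist_force: [-0.7, 0.1, -1.8]
opening: 0.0575
gripper_force: 55.0
```

```bash
python3 -c "
from h import *
go([.5228,.0872,.07],-83.1)"
```

```text
t 20.07 pos [ 0.5503 -0.1586  0.0992] q [-0.52 -0.36  2.22  0.6   0.77  0.6 ] F [-0.7  0.1 -1.8] open 0.0575 gf 55.0
tool z [ 0.647  0.081 -0.758] tool y az -82.9 | shift [-0.0167 -0.2473  0.0241] norm 0.2491 | spin 0.04
```

>>> play_rows(
  commands=[
    [1,-0.0008,-0.0112,0.0011,0],
    [1,-0.0015,-0.0225,0.0022,0],
    [1,-0.0015,-0.0225,0.0022,0],
    [1,-0.0015,-0.0225,0.0022,0],
    [1,-0.0015,-0.0225,0.0022,0],
    [1,-0.0015,-0.0225,0.0022,0],
    [1,-0.0015,-0.0225,0.0022,0],
  ],
)

```text
time_s: 20.65
tool_pos: [0.5335, -0.0141, 0.0817]
ee_rot: [-0.021, 0.936, 0.058, 0.347]
wrist_force: [-0.9, -0.1, -3.0]
opening: 0.0577
gripper_force: 55.0
```

```bash
python3 -c "
from h import *
go([.5228,.0872,.07],-83.1)"
```

```text
t 20.65 pos [ 0.5335 -0.0141  0.0817] q [-0.18 -0.5   2.35  0.33  0.64  1.07] F [-0.9 -0.1 -3. ] open 0.0577 gf 55.0
tool z [ 0.647  0.08  -0.758] tool y az -82.96 | shift [-0.0062 -0.1018  0.01  ] norm 0.1025 | spin 0.03
```

>>> play_rows(
  commands=[
    [1,-0.0014,-0.0225,0.0022,0],
    [1,-0.0014,-0.0225,0.0022,0],
    [1,-0.0014,-0.0225,0.0022,0],
    [1,-0.0014,-0.0225,0.0022,0],
    [1,-0.0006,-0.0108,0.0012,0],
    [1,0,0,0,0],
    [1,0,0,0,0],
  ],
)

```text
time_s: 21.23
tool_pos: [0.5231, 0.0854, 0.0701]
ee_rot: [-0.021, 0.936, 0.059, 0.347]
wrist_force: [0.2, 0.4, -2.2]
opening: 0.0576
gripper_force: 55.0
```

```bash
python3 - <<'E'
from h import *
go([.5342,.0886,.07],-83.1)
a=eyes.camera("top");b=eyes.camera("side")
pickle.dump(a,open("a2.pkl","wb"));pickle.dump(b,open("b2.pkl","wb"))
m=np.zeros((600,800,3),np.uint8)
m[:560,:400]=crop(a["image"],245,190,100,140,4); m[:510,405:795]=crop(b["image"],230,170,130,170,3)
cv2.imwrite("pics/m6.png",m)
E
```

```text
t 21.23 pos [0.5231 0.0854 0.0701] q [ 0.11 -0.51  2.37  0.02  0.57  1.54] F [ 0.2  0.4 -2.2] open 0.0576 gf 55.0
tool z [ 0.647  0.08  -0.759] tool y az -82.85 | shift [ 0.0086 -0.0018  0.0075] norm 0.0115 | spin 0.05
```

View pics/m6.png

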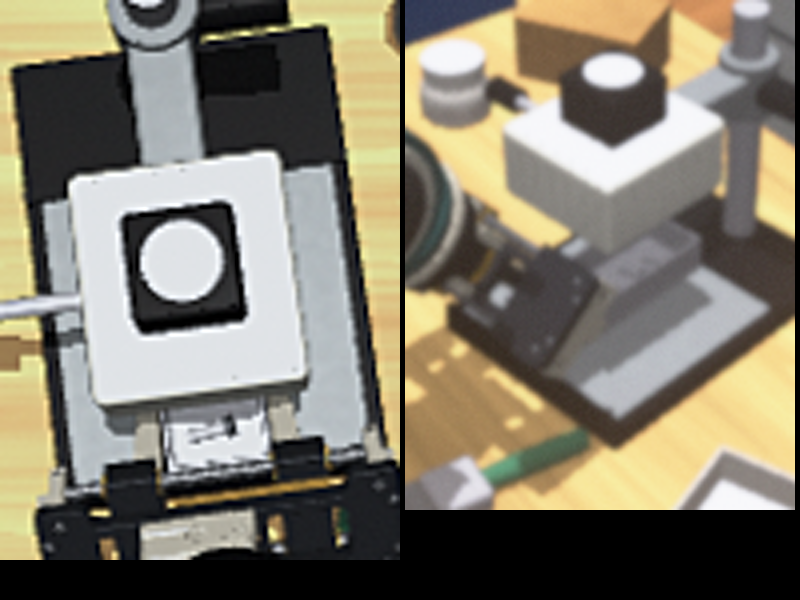

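>>> play_rows(
  commands=[
    [1,0.0029,-0.0006,0.0025,0],
    [1,0.0029,-0.0006,0.0025,0],
    [1,0.0029,-0.0006,0.0025,0],
    [1,-0.002,0,0.0023,0],
    [1,-0.0033,0,0.0038,0],
    [1,-0.0033,0,0.0038,0],
    [1,-0.0016,0,0.0019,0],
    [1,-0.001,0,0.0012,0],
    [1,0,0,0,0],
    [1,0,0,0,0],
  ],
)

```text
time_s: 22.17
tool_pos: [0.5348, 0.0877, 0.0536]
ee_rot: [-0.021, 0.936, 0.058, 0.347]
wrist_force: [0.0, 0.1, -2.4]
opening: 0.0573
gripper_force: 55.0
```

```bash
python3 - <<'E'
from h import *
go([.5342,.0886,.0498],-83.1)
b=eyes.camera("side");a=eyes.camera("top")
v=np.load("v.npy");x,y,q=v[:3]
s=robot.read_state();dx,dy=s["tool_pos"][:2]-[.5342,.0886];x+=dx;y+=dy
zr=s["tool_pos"][2]
for lx,ly in((.075,.029),(.075,-.029),(-.075,-.029),(-.075,.029)):
    X=[x+np.cos(q)*lx-np.sin(q)*ly,y+np.sin(q)*lx+np.cos(q)*ly,zr]; p=proj(b,X);t=proj(a,X)
    print("side",(405+(p-[250,215])[0]*5-405,(p-[250,215])[1]*5),"top",(t-[270,270])*4+[490,0])
m=np.zeros((400,800,3),np.uint8)
m[:400,:480]=crop(b["image"],250,215,96,80,5); m[:240,490:790]=crop(a["image"],270,270,75,60,4)
cv2.imwrite("pics/m7.png",m)
E
```

```text
t 22.17 pos [0.5348 0.0877 0.0536] q [ 0.11 -0.44  2.36  0.01  0.52  1.55] F [ 0.   0.1 -2.4] open 0.0573 gf 55.0
tool z [ 0.647  0.079 -0.758] tool y az -82.97 | shift [-0.0029 -0.0009  0.0025] norm 0.004 | spin 0.03
side (np.float64(317.52862333820246), np.float64(135.67634439593562)) top [ 525.91387348 -129.17654946]
side (np.float64(405.82141453685244), np.float64(188.48821059224449)) top [ 627.01841827 -142.41362394]
side (np.float64(171.47633251092338), np.float64(342.1210251365463)) top [660.66395046 118.37640896]
side (np.float64(82.7679285831141), np.float64(280.3704669006041)) top [557.57979547 131.94105856]
```

View pics/m7.png

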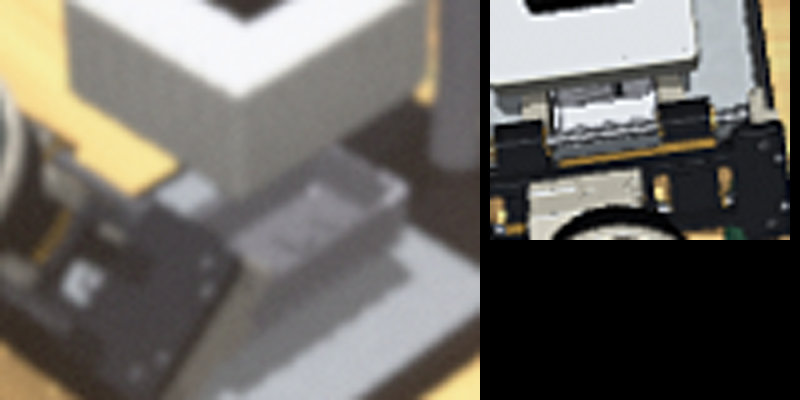

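>>> play_rows(
  commands=[
    [1,-0.0012,-0.0009,0.0012,0],
    [1,-0.001,0,0.0011,0],
    [1,-0.0007,0,0.0008,0],
    [1,0,0,0,0],
    [1,0,0,0,0],
  ],
)

```text
time_s: 22.68
tool_pos: [0.5349, 0.0886, 0.0498]
ee_rot: [-0.021, 0.936, 0.058, 0.348]
wrist_force: [0.6, 0.8, -0.0]
opening: 0.0573
gripper_force: 55.0
```

```bash
python3 -c "
from h import *
go([.5342,.0886,.0498],-83.1);print(robot.read_state()['torque'])"
```

```text
t 22.68 pos [0.5349 0.0886 0.0498] q [ 0.12 -0.44  2.36  0.01  0.5   1.56] F [ 0.6  0.8 -0. ] open 0.0573 gf 55.0
tool z [ 0.648  0.079 -0.757] tool y az -82.97 | shift [-0.0005 -0.     -0.0004] norm 0.0007 | spin 0.03
[0.08209346 0.37177772 0.02108048]
```

>>> play_rows(
  commands=[
    [1,-0.0006,0,0.0007,0],
    [1,0,0,0,0],
    [1,0,0,0,0],
  ],
)

```text
time_s: 22.93
tool_pos: [0.5354, 0.0887, 0.0498]
ee_rot: [-0.021, 0.935, 0.058, 0.348]
wrist_force: [-2.3, -0.3, 7.1]
opening: 0.0576
gripper_force: 55.0
```

>>> play_rows(
  commands=[
    [1,0,0,0,0],
    [1,0,0,0,0],
    [0.35,0,0,0,0],
    [0.2,0,0,0,0],
    [-0.1,0,0,0,0],
    [-0.6,0,0,0,0],
    [-1,0,0,0,0],
    [-1,0,0,0,0],
    [-1,0,0,0,0],
    [-1,0,0,0,0],
  ],
  grip_force=5,
)

```text
time_s: 23.77
tool_pos: [0.5345, 0.0886, 0.0483]
ee_rot: [-0.021, 0.936, 0.058, 0.347]
wrist_force: [0.1, 0.4, 0.8]
opening: 0.0865
gripper_force: 0.0
```

```bash
python3 -c "
from h import *
go([.5342,.0886,.0498],-83.1);print(robot.read_state()['torque'])"
```

```text
t 23.77 pos [0.5345 0.0886 0.0483] q [ 0.12 -0.44  2.36  0.01  0.5   1.56] F [0.1 0.4 0.8] open 0.0865 gf 0.0
tool z [ 0.647  0.079 -0.758] tool y az -82.98 | shift [ 0.0007 -0.0001 -0.0013] norm 0.0015 | spin 0.02
[-0.05140854  0.42886402 -0.03577697]
```

>>> play_rows(
  commands=[
    [-1,0,0,-0.004,0],
    [-1,0,0,-0.016,0],
    [-1,0,0,-0.02,0],
    [-1,0.0163,0,-0.019,0],
    [-1,0.0163,0,-0.019,0],
    [-1,0.0163,0,-0.019,0],
    [-1,0.0163,0,-0.019,0],
    [-1,0.0163,0,-0.019,0],
    [-1,0.0163,0,-0.019,0],
    [-1,0,0,0,0],
  ],
)

```text
time_s: 24.6
tool_pos: [0.5093, 0.0857, 0.2353]
ee_rot: [-0.021, 0.935, 0.058, 0.351]
wrist_force: [1.0, -0.1, 2.0]
opening: 0.0932
gripper_force: 0.0
```

```bash
python3 -c "
from h import *
go([.521,.206,.228],6.9)"
```

```text
t 24.6 pos [0.5093 0.0857 0.2353] q [ 0.12 -0.69  2.2   0.01  0.91  1.56] F [ 1.  -0.1  2. ] open 0.0932 gf 0.0
tool z [ 0.653  0.079 -0.753] tool y az -82.98 | shift [ 0.0152 -0.118   0.0227] norm 0.1211 | spin -17.98
```

>>> play_rows(
  commands=[
    [-1,0.003,-0.0236,0.0045,0],
    [-1,0.003,-0.0236,0.0045,0],
    [-1,0.003,-0.0236,0.0045,0],
    [-1,0.003,-0.0236,0.0045,0],
    [-1,0.003,-0.0236,0.0045,0],
    [-1,0,0,0,-1],
    [-1,0,0,0,-1],
    [-1,0,0,0,-1],
    [-1,0,0,0,-1],
    [-1,0,0,0,-1],
    [-1,0,0,0,-1],
    [-1,0,0,0,-1],
  ],
)

```text
time_s: 25.6
tool_pos: [0.5196, 0.2058, 0.2213]
ee_rot: [0.085, 0.874, 0.338, 0.337]
wrist_force: [0.2, -0.4, 1.0]
opening: 0.0931
gripper_force: 0.0
```

>>> play_rows(
  commands=[
    [-1,0,0,0,-1],
    [-1,0,0,0,-1],
    [-1,0,0,0,-1],
    [-1,0,0,0,-1],
    [-1,0,0,0,-1],
    [-1,0,0,0,-1],
    [-1,0,0,0,-1],
    [-1,0,0,0,-1],
    [-1,0,0,0,-1],
    [-1,0,0,0,-1],
    [-1,0,0,0,-1],
    [-1,0,0,0,0],
  ],
)

```text
time_s: 26.6
tool_pos: [0.5196, 0.2058, 0.2214]
ee_rot: [0.231, 0.619, 0.704, 0.26]
wrist_force: [-0.8, -1.0, 0.3]
opening: 0.0933
gripper_force: 0.0
```

```bash
python3 - <<'E'
from h import *
go([.5751-.003*.647,.2127-.0003,.165+.0023],6.9)
a=eyes.camera("top");b=eyes.camera("side")
m=np.zeros((560,800,3),np.uint8)
m[:560,:400]=crop(a["image"],210,190,100,140,4); m[:510,405:795]=crop(b["image"],230,160,130,170,3)
cv2.imwrite("pics/m8.png",m)
E
```

```text
t 26.6 pos [0.5196 0.2058 0.2214] q [ 0.43 -0.53  2.13 -0.26  0.87  0.4 ] F [-0.8 -1.   0.3] open 0.0933 gf 0.0
tool z [ 0.647  0.079 -0.758] tool y az 7.41 | shift [0.0001 0.0056 0.0762] norm 0.0764 | spin 0.1
```

View pics/m8.png

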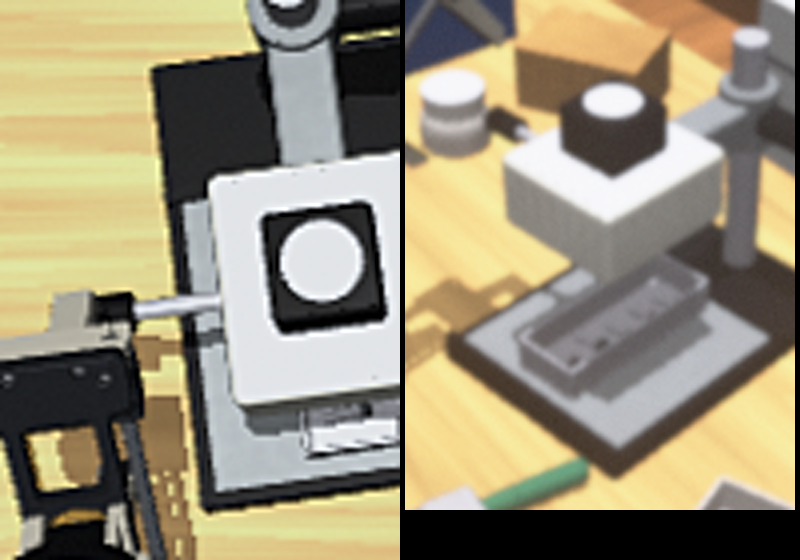

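```bash
python3 - <<'E'
from h import *
a,b=load("top"),load("side");s,R=rot();T=s["tool_pos"]
for k in(.05,-.05):
  for w in (-.0075,.0075):
    print("tip",((proj(a,T+R@[w,k,.022])-[210,190])*4).round())
v=np.load("v.npy");x,y,q=v[:3]
M=np.array([[np.cos(q),np.sin(q)],[-np.sin(q),np.cos(q)]])
for l in(.1034,.1334): print("knob end",((proj(a,[*( [x,y]+M.T@[0,l]),.165])-[210,190])*4).round())
c=[]
for p in((708,283),(567,377),(518,342)):
    P=atz(b,230+(p[0]-405)/3,160+p[1]/3,.05);print("tray corner local",(M@(P[:2]-[x,y])).round(4))
print("base ref", [ (M@(atz(b,230+(p[0]-405)/3,160+p[1]/3,z)[:2]-[x,y])).round(4) for p,z in(((449,335),.025),((614,447),.025),((614,478),0))])
E
```

```text
tip [ 95. 295.]
tip [ 65. 299.]
tip [131. 462.]
tip [102. 465.]
knob end [131. 309.]
knob end [ 73. 316.]
tray corner local [ 0.0746 -0.0306]
tray corner local [-0.0768 -0.0315]
tray corner local [-0.0763  0.0224]
base ref [array([-0.0903,  0.0888]), array([-0.0851, -0.0881]), array([-0.0896, -0.0923])]
```

>>> play_rows(
  commands=[
    [-1,0,0.0056,0,0.1],
    [-1,0,0,0.0152,0],
    [-1,0,0,0.0152,0],
    [-1,0,0,0.0152,0],
    [-1,0,0,0.0152,0],
    [-1,0,0,0.01,0],
    [-1,0,0,0.005,0],
    [-1,0,0,0,0],
    [-1,0,0,0,0],
  ],
)

```text
time_s: 27.45
tool_pos: [0.5732, 0.2124, 0.1681]
ee_rot: [0.23, 0.624, 0.7, 0.261]
wrist_force: [-0.3, 1.0, 0.4]
opening: 0.0928
gripper_force: 0.0
```

```bash
python3 - <<'E'
from h import *
go([.5751-.003*.647,.2127-.0003,.165+.0023],6.9)
a=eyes.camera("top");b=eyes.camera("side")
m=np.zeros((480,800,3),np.uint8)
m[:480,:400]=crop(a["image"],210,210,100,120,4); m[:360,405:795]=crop(b["image"],225,150,97,90,4)[:, :390]
cv2.imwrite("pics/m9.png",m)
E
```

```text
t 27.45 pos [0.5732 0.2124 0.1681] q [ 0.39 -0.36  2.1  -0.27  0.72  0.42] F [-0.3  1.   0.4] open 0.0928 gf 0.0
tool z [ 0.648  0.079 -0.758] tool y az 6.37 | shift [ 0.     -0.0005  0.0006] norm 0.0008 | spin -0.11Traceback (most recent call last):
  File "<stdin>", line 5, in <module>
ValueError: could not broadcast input array from shape (360,388,3) into shape (360,390,3)
```

>>> play_rows(
  commands=[
    [0.2,0,0,0,0],
    [0.4,0,0,0,0],
    [0.5,0,0,0,0],
    [1,0,0,0,0],
    [1,0,0,0,0],
    [1,0,0,0,0],
    [1,0,0,0,0],
    [1,0,0,0,0],
    [1,0,0,0,0],
  ],
  grip_force=25,
)

```text
time_s: 28.3
tool_pos: [0.5732, 0.2124, 0.1678]
ee_rot: [0.23, 0.624, 0.7, 0.261]
wrist_force: [-0.5, -0.4, -0.1]
opening: 0.0374
gripper_force: 0.0
```

```bash
python3 -c "
from h import *
go([.5751-.003*.647,.2127-.0003,.165+.0023],6.9)"
```

```text
t 28.3 pos [0.5732 0.2124 0.1678] q [ 0.39 -0.36  2.11 -0.27  0.72  0.42] F [-0.5 -0.4 -0.1] open 0.0374 gf 0.0
tool z [ 0.648  0.079 -0.758] tool y az 6.42 | shift [ 0.     -0.0003  0.0004] norm 0.0005 | spin -0.1
```

>>> play_rows(
  commands=[
    [1,0,0,0,0],
    [1,0,0,0,0],
    [1,0,0,0,0],
    [1,0,0,0,0],
    [1,0,0,0,0],
  ],
)

```text
time_s: 28.72
tool_pos: [0.5729, 0.2123, 0.1675]
ee_rot: [0.23, 0.624, 0.7, 0.261]
wrist_force: [-4.9, -1.2, -0.2]
opening: 0.0214
gripper_force: 25.0
```

```bash
cat >> h.py <<'E'
P0=np.array([.5732,.2124]); D=np.array([-.1199,.9928])
def pull(n=1):
    s=robot.read_state(); p=s["tool_pos"]; print("t",round(s["time_s"],2),"along mm",round(float((p[:2]-P0)@D)*1e3,2),"F along",round(float(s["wrist_force"][:2]@D),2),"F",s["wrist_force"].round(1),"open",round(s["opening"],4),"gf",round(s["gripper_force"],1))
E
python3 -c "
from h import *
pull()"
```

```text
t 28.72 along mm -0.06 F along -0.64 F [-4.9 -1.2 -0.2] open 0.0214 gf 25.0
```

>>> play_rows(
  commands=[
    [1,0.001,0,0,0],
    [1,0.001,0,0,0],
    [1,0,0,0,0],
  ],
)

```text
time_s: 28.97
tool_pos: [0.5727, 0.2143, 0.1675]
ee_rot: [0.23, 0.624, 0.7, 0.261]
wrist_force: [-5.6, -0.1, 1.4]
opening: 0.0211
gripper_force: 25.0
```

>>> play_rows(
  commands=[
    [1,0.001,0,0,0],
    [1,0.001,0,0,0],
    [1,0,0,0,0],
  ],
)

```text
time_s: 29.22
tool_pos: [0.5725, 0.2164, 0.1675]
ee_rot: [0.23, 0.624, 0.7, 0.261]
wrist_force: [-5.5, -0.4, 0.7]
opening: 0.0212
gripper_force: 25.0
```

>>> play_rows(
  commands=[
    [1,0.0015,0,0,0],
    [1,0,0,0,0],
  ],
)

```text
time_s: 29.38
tool_pos: [0.5723, 0.2179, 0.1675]
ee_rot: [0.23, 0.624, 0.7, 0.261]
wrist_force: [-5.5, -1.3, 0.4]
opening: 0.0215
gripper_force: 25.0
```

>>> play_rows(
  commands=[
    [1,0.0015,0,0,0],
    [1,0,0,0,0],
  ],
)

```text
time_s: 29.55
tool_pos: [0.5721, 0.2193, 0.1675]
ee_rot: [0.23, 0.624, 0.7, 0.261]
wrist_force: [-6.1, -1.7, 0.5]
opening: 0.0213
gripper_force: 25.0
```

```bash
python3 -c "
from h import *
pull()"
```

```text
t 29.55 along mm 7.0 F along -0.95 F [-6.1 -1.7  0.5] open 0.0213 gf 25.0
```

>>> play_rows(
  commands=[
    [1,0.001,0,0,0],
    [1,0,0,0,0],
  ],
)

```text
time_s: 29.72
tool_pos: [0.572, 0.22, 0.1675]
ee_rot: [0.23, 0.624, 0.7, 0.261]
wrist_force: [-5.9, -4.1, 1.5]
opening: 0.0215
gripper_force: 25.0
```

>>> play_rows(
  commands=[
    [1,0.001,0,0,0],
    [1,0,0,0,0],
  ],
)

```text
time_s: 29.88
tool_pos: [0.5719, 0.2208, 0.1674]
ee_rot: [0.23, 0.624, 0.7, 0.26]
wrist_force: [-5.9, -6.1, 0.9]
opening: 0.0213
gripper_force: 25.0
```

>>> play_rows(
  commands=[
    [1,0.001,0,0,0],
    [1,0,0,0,0],
  ],
)

```text
time_s: 30.05
tool_pos: [0.5718, 0.2216, 0.1674]
ee_rot: [0.23, 0.624, 0.7, 0.26]
wrist_force: [-5.3, -7.4, 1.1]
opening: 0.0211
gripper_force: 25.0
```

>>> play_rows(
  commands=[
    [1,0.001,0,0,0],
    [1,0,0,0,0],
  ],
)

```text
time_s: 30.22
tool_pos: [0.5717, 0.2226, 0.1674]
ee_rot: [0.23, 0.624, 0.7, 0.26]
wrist_force: [-6.7, -6.3, 0.8]
opening: 0.021
gripper_force: 25.0
```

>>> play_rows(
  commands=[
    [1,0.001,0,0,0],
    [1,0,0,0,0],
  ],
)

```text
time_s: 30.38
tool_pos: [0.5716, 0.2238, 0.1674]
ee_rot: [0.23, 0.624, 0.7, 0.26]
wrist_force: [-5.3, -2.5, 0.3]
opening: 0.0219
gripper_force: 25.0
```

>>> play_rows(
  commands=[
    [1,0.0007,0,0,0],
    [1,0,0,0,0],
  ],
)

```text
time_s: 30.55
tool_pos: [0.5714, 0.2248, 0.1674]
ee_rot: [0.23, 0.624, 0.7, 0.261]
wrist_force: [-5.1, -1.0, -0.8]
opening: 0.0212
gripper_force: 25.0
```

>>> play_rows(
  commands=[
    [1,0.0007,0,0,0],
    [1,0,0,0,0],
  ],
)

```text
time_s: 30.72
tool_pos: [0.5713, 0.2257, 0.1674]
ee_rot: [0.229, 0.624, 0.7, 0.261]
wrist_force: [-7.4, 0.8, 0.5]
opening: 0.0213
gripper_force: 25.0
```

>>> play_rows(
  commands=[
    [1,0.0007,0,0,0],
    [1,0,0,0,0],
  ],
)

```text
time_s: 30.88
tool_pos: [0.5712, 0.2264, 0.1675]
ee_rot: [0.229, 0.624, 0.7, 0.261]
wrist_force: [-7.1, 0.1, -0.7]
opening: 0.0214
gripper_force: 25.0
```

>>> play_rows(
  commands=[
    [1,0.0005,0,0,0],
    [1,0,0,0,0],
  ],
)

```text
time_s: 31.05
tool_pos: [0.5712, 0.2268, 0.1675]
ee_rot: [0.23, 0.624, 0.7, 0.261]
wrist_force: [-7.5, -1.4, -0.4]
opening: 0.0213
gripper_force: 25.0
```

>>> play_rows(
  commands=[
    [1,0.0005,0,0,0],
    [1,0,0,0,0],
  ],
)

```text
time_s: 31.22
tool_pos: [0.5711, 0.2272, 0.1675]
ee_rot: [0.23, 0.624, 0.7, 0.261]
wrist_force: [-6.8, -3.5, 0.4]
opening: 0.0212
gripper_force: 25.0
```

>>> play_rows(
  commands=[
    [1,0,0,0,0],
    [1,0,0,0,0],
  ],
)

```text
time_s: 31.38
tool_pos: [0.5711, 0.2271, 0.1675]
ee_rot: [0.23, 0.624, 0.7, 0.261]
wrist_force: [-7.2, -2.6, 0.3]
opening: 0.0215
gripper_force: 25.0
```

>>> play_rows(
  commands=[
    [1,-0.0005,0,0,0],
    [1,0,0,0,0],
    [1,0,0,0,0],
  ],
)

```text
time_s: 31.63
tool_pos: [0.5712, 0.2269, 0.1675]
ee_rot: [0.229, 0.624, 0.7, 0.261]
wrist_force: [-7.3, -0.5, 0.6]
opening: 0.0213
gripper_force: 25.0
```

>>> play_rows(
  commands=[
    [1,-0.0003,0,0,0],
    [1,0,0,0,0],
    [1,0,0,0,0],
  ],
)

```text
time_s: 31.88
tool_pos: [0.5712, 0.2267, 0.1675]
ee_rot: [0.229, 0.624, 0.7, 0.261]
wrist_force: [-6.9, 1.0, -0.1]
opening: 0.0214
gripper_force: 25.0
```

>>> play_rows(
  commands=[
    [1,0,0,0,0],
    [1,0,0,0,0],
  ],
)

```text
time_s: 32.05
tool_pos: [0.5712, 0.2267, 0.1675]
ee_rot: [0.229, 0.624, 0.7, 0.261]
wrist_force: [-6.5, 1.1, 0.5]
opening: 0.0213
gripper_force: 25.0
```

>>> play_rows(
  commands=[
    [0.7,0,0,0,0],
    [0.5,0,0,0,0],
    [0,0,0,0,0],
    [-1,0,0,0,0],
    [-1,0,0,0,0],
    [-1,0,0,0,0],
    [-1,0,0,0,0],
    [-1,0,0,0,0],
  ],
)

```text
time_s: 32.72
tool_pos: [0.5715, 0.2266, 0.1679]
ee_rot: [0.23, 0.624, 0.7, 0.261]
wrist_force: [0.5, -1.0, 0.7]
opening: 0.0585
gripper_force: 0.0
```

```bash
python3 -c "
from h import *
pull()"
```

```text
t 32.72 along mm 14.26 F along -1.01 F [ 0.5 -1.   0.7] open 0.0585 gf 0.0
```

>>> play_rows(
  commands=[
    [-1,0,0,0,0],
    [-1,0,0,0,0],
    [-1,0,0,0,0],
    [-1,0,0,0,0],
    [-1,0,0,0,0],
    [-1,0,0,-0.005,0],
    [-1,0,0,-0.015,0],
    [-1,0,0,-0.02,0],
    [-1,0,0,-0.02,0],
    [-1,0,0,-0.02,0],
    [-1,0,0,0,0],
    [-1,0,0,0,0],
  ],
)

```text
time_s: 33.72
tool_pos: [0.5196, 0.2205, 0.2297]
ee_rot: [0.23, 0.624, 0.7, 0.262]
wrist_force: [0.9, -0.2, -0.6]
opening: 0.0928
gripper_force: 0.0
```

```bash
python3 - <<'E'
from h import *
pull()
# black knob in the top view: expected centre for the rod where it was left, against the dark blob found
a=eyes.camera("top"); im=a["image"]; x0,y0=205,240
dark=(im[y0:300,x0:260].max(2)<60).astype(np.uint8)
n,_,st,c=cv2.connectedComponentsWithStats(dark)
v=np.load("v.npy");x,y,q=v[:3]
l=.1184+.0143
print("expect",proj(a,[x-np.sin(q)*l,y+np.cos(q)*l,.165]),"was",proj(a,[x-np.sin(q)*.1184,y+np.cos(q)*.1184,.165]))
for s,k in zip(st[1:],c[1:]):
    if s[4]>40: print(s,k+[x0,y0])
# tray still same in side view vs. m8-like: print nothing else
E
```

```text
t 33.72 along mm 14.49 F along -0.29 F [ 0.9 -0.2 -0.6] open 0.0928 gf 0.0
expect [228.59978118 268.98036613] was [235.47397001 268.07866922]
[47  0  6 23 73] [254.32876712 251.16438356]
[19 23 14 11 71] [230.74647887 267.28169014]
[50 28  5 32 83] [257.74698795 281.59036145]
[  0  36  33  24 626] [220.69169329 287.22683706]
```

```bash
python3 -c "
from h import *
print(job.job_done())"
```

```text
the job is handed in; nothing more can be done
None
```

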